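# Turn the console pocket mouth up for lining

### The arm

A 6-joint arm with a two-finger parallel gripper is mounted at the origin on the work surface. World frame = base frame: x ahead of the robot, y to its left, z up, the work surface at z = 0. Lengths are in m, angles in rad, forces in N, time in s.
With the tool pointing down it reaches from about 0.325 to 0.925 m from the base axis. Payload 3.1 kg.
Tool frame: the origin (TCP) lies at the very end of the fingers, on their centre line; the grasp point (between the pads) lies 19 mm behind it (manip.grip_depth is the distance from the TCP to the grasp point, in m); z points along the fingers, y is the line along which they close (so a half turn about z gives the same grasp; the last joint's range is limited). The gripper opens to 85 mm and grips with 20 to 120 N. Pads are 22 mm wide; open, the fingers measure 114 mm over their backs; the gripper's body (76 mm by 85 mm) begins 54 mm behind the grasp point. The pads swing forward as they close: fully open they stand 13 mm farther back than shut.
Start: joints at [1.011, 0.217, 1.613, -0, 1.311, -0.112], TCP at [0.271, 0.563, 0.231] pointing down, gripper open.
Joint ranges: [-2.75, 2.75], [-0.78, 2.1], [0.31, 2.55], [-1.13, 4.27], [0.13, 2.63], [-2.58, 2.58]. Speed limits (rad/s): [2.79, 2.79, 3.14, 3.14, 3.14, 3.14].

### API

Orientations are given as a rotation vector (axis times angle).
In Python, from workcell import manip, vision gives the robot as it stands.
- The arm moves only by the tool jog_arm, never from a script. Its argument "increments" is a list of rows, each a list of 6 numbers: the shift along the tool's x, y, z normalised to -1 to 1, where 1 is 30 mm, then the turn, a rotation vector about the tool's x, y, z normalised to -1 to 1, where 1 is 0.15 rad. A call has 1 to 12 rows; each row shifts and turns the commanded pose from where the row before left it, along the tool's axes as they then stand; what a row does not reach is not made up. A row lasts 1/10 s, in which the tool goes at most 50 mm and 8.59 degrees, less where a joint would pass 70% of its speed; a pose out of reach is approached as far as the arm can. A call with a number of a shift or a turn outside -1 to 1 is refused whole. A call with a gripper value outside its range is refused whole. "hand" is the closure, from 0 (fully open) to 1 (shut), set as the call begins (left out, the last holds). The fingers move at their own pace and stop on an object; "grip_force" is the grip in N (left out, the last holds). Time passes only in rows, so rows that do not move let the fingers close. It gives the time, the measured TCP pose, the force, the opening and the grip force at its end, in the units of the state.
- manip.state(): the state, without advancing time (a new reading comes with each control period).
- vision.read_camera(name): name is "scene" or "top"; returns a dict with "pixels" (400x640x3 uint8, blue, green, red), "vertical_fov" (degrees; the focal length in pixels is half the picture's height over the tangent of half this angle, whatever the lens; pixels are square), "cx", "cy" (the principal point, pixels), "distortion" ([k1, k2, p1, p2, k3] as OpenCV has them; the pictures are not rectified), "cam_to_world" (4x4, takes a point from camera to world coordinates). Camera axes: x right, y up, looking along -z (the intrinsics and any distortion apply to the point x, -y, -z); pixel columns grow to the right and rows downward; lengths in m; the calibration is good to about 2 mm. A picture is of the moment at which its call begins. There is no depth.
- manip.close_job(): hands the job in; it is judged then, once.
The state is a dict: "clock": time; "qpos": joint angles; "joint_velocities": joint speeds; "tau": joint torques, N m; "position": TCP position; "tcp_rot": TCP orientation; "force": force on the tool from outside, world axes, zero at the start; "wrist_torque": the same for the moment, N m; "opening": opening from 0.0 (shut) to 1.0 (fully open); "gripper_force": force on a finger pad.
Only numpy, scipy, OpenCV 4.12 (cv2) and the standard library are available. Lean on these libraries where they do the work, as an engineer would, in place of code of your own. Each camera call takes 0.05 s, during which the arm holds its last target. There are 200 camera calls.

### The job

On the trim bench two grey console pockets stand on their open mouths. Turn the deep one over: set it down on its side on the cork pad and let go of it, then take hold of it again and turn it on over, so that it ends standing with its open mouth up in the middle of the pad, its long sides along the pad's long sides. Leave the shallow pocket where it is.

Things in the scene. Friction and masses are not known exactly. Their poses are not given: they have to be found in the camera images.
- deep_mid (a point): Centre of the deep console pocket, a loose open box of grey plastic, 46 mm wide (x axis), 66 long (y), 62 tall (z), walls 4 mm, 0.1 kg. Starts upside down: z up, out of the closed floor. On a 46 x 62 end face its centre is 33 mm up. Grip across the 46 mm, leaning up to 45 deg along y either way; so leaning, its edge reaches 45 mm back from here: grip 20 mm short of it. Nothing within 100 mm is over 35 mm tall.
- shallow_mid (a point): Centre (half-way up) of the shallow console pocket: the same grey plastic and the same 46 x 66 mm plan (x, y), but only 28 mm tall, also mouth down, on the bench beside the deep one (which of the two stands to the left varies). To be left alone.
- pad_top (a point): Centre of the top face of the cork pad, a flat pad fixed on the bench, 190 mm (x axis) by 240 mm (y axis, its long side), its top face 6 mm above the bench, z up. Nothing lies on it, and apart from the pockets nothing taller than 35 mm stands within 40 mm of it.
Things that resemble listed ones, but are neither listed nor needed, are in the scene too. Leave any orange, turquoise or yellow look-alike of the part that bears deep_mid alone.

How it is judged:
By the outcome, as a careful person would: the job done as asked, in the order asked, and still so for the second after the job is handed in, with the robot touching nothing.
It also fails if it takes over 72 s, if anything falls off the work surface, if the arm or the gripper's body presses on something with over 40 N, if the wrist force passes 120 N, or if a joint passes its speed limit or range.

## Working session

There is one attempt and no reset: what is moved stays moved. The work goes in short steps, Python scripts to look and compute and a tool call to move; the robot and the scene stay as the last step left them, time stands still between calls to the robot, and variables do not carry over. Pictures are saved under pics/ and viewed, at most 10 in all, crops included, and the job is handed in when it is done.

Besides the shell and the picture viewer there is one more tool, called after "Call:" as name([rows], argument=value, ...), one row to a line, values as JSON. jog_arm: Moves the arm, as the interface text tells. Its arguments: {"type":"object","properties":{"increments":{"type":"array"},"hand":{"type":"number"},"grip_force":{"type":"number"}},"required":["increments"]}

```bash
mkdir -p pics; cat > h.py <<'E'
import numpy as np, cv2
from workcell import manip, vision
from scipy.spatial.transform import Rotation as R
def snap(name,fn,crop=None,s=1):
    d=vision.read_camera(name); im=np.ascontiguousarray(d["pixels"])
    if crop: x0,y0,x1,y1=crop; im=im[y0:y1,x0:x1]
    if s!=1: im=cv2.resize(im,None,fx=s,fy=s,interpolation=cv2.INTER_CUBIC)
    cv2.imwrite("pics/"+fn,im); return d
def K(d):
    f=200/np.tan(np.radians(d["vertical_fov"])/2)
    return np.array([[f,0,d["cx"]],[0,f,d["cy"]],[0,0,1.]]),np.array(d["distortion"],float)
def ray(d,uv,z):
    k,D=K(d); n=cv2.undistortPoints(np.array(uv,float).reshape(-1,1,2),k,D)[:,0]
    T=np.array(d["cam_to_world"]); v=np.c_[n[:,0],-n[:,1],-np.ones(len(n))]@T[:3,:3].T
    return T[:3,3]+v*((z-T[2,3])/v[:,2])[:,None]
def proj(d,P):
    k,D=K(d);T=np.array(d["cam_to_world"]);p=(np.atleast_2d(P)-T[:3,3])@T[:3,:3]
    return cv2.projectPoints(p*[1,-1,-1],np.zeros(3),np.zeros(3),k,D)[0][:,0]
E
python3 - <<'E'
from h import *
for n in("scene","top"):
    d=snap(n,n+"0.png"); print(n,d["vertical_fov"],np.round(d["cam_to_world"],3).tolist(),d["distortion"])
print(manip.state(),manip.grip_depth)
E
```

```text
scene 55.77670614902514 [[0.565, -0.625, 0.539, 0.886], [0.825, 0.422, -0.376, -0.183], [0.008, 0.657, 0.754, 0.536], [0.0, 0.0, 0.0, 1.0]] [-0.02786166  0.          0.          0.          0.        ]
top 48.946678425690536 [[-0.13, 0.961, -0.244, 0.335], [-0.991, -0.127, 0.028, 0.069], [-0.004, 0.246, 0.969, 0.946], [0.0, 0.0, 0.0, 1.0]] [0.0033336 0.        0.        0.        0.       ]
{'clock': 0.1, 'qpos': array([ 1.01079149e+00,  2.17692955e-01,  1.61482777e+00,  1.34495925e-05,
        1.31128103e+00, -1.12198537e-01]), 'joint_velocities': array([ 0.00151661, -0.00244593, -0.00470537, -0.00120547,  0.00054572,
        0.00081454]), 'tau': array([-1.68193430e-03, -3.98079479e+01, -3.04969990e+01, -1.67551188e-04,
        4.28956948e-03,  3.36392525e-06]), 'position': array([0.27019149, 0.56274445, 0.23006176]), 'tcp_rot': array([-0.69739032, -3.06244773,  0.00326838]), 'force': array([ 0.12339932,  1.6307387 , -0.42224083]), 'wrist_torque': array([ 0.01808061, -0.03863303, -0.02516846]), 'gripper_force': 0.0, 'opening': 0.9994298706911875} 0.0187
```

View pics/scene0.png

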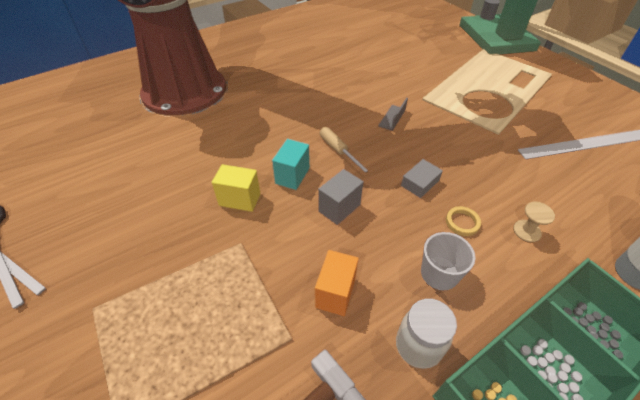

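View pics/top0.png

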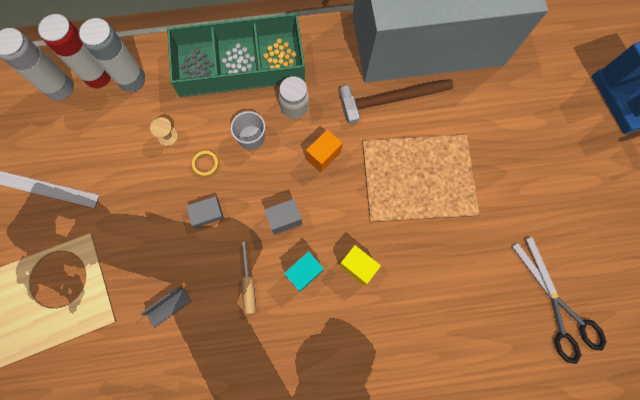

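The scene view shows three grey candidates. The taller box at scene (341,196) / top (283,214) fits the deep pocket. The flat box at scene (422,179) / top (205,211) is the shallow one, and the grey bracket at scene (395,115) is neither. The pad is at top (420,178). I'll confirm the deep one in an enlarged crop.

```bash
python3 - <<'E'
from h import *
a=vision.read_camera("scene")["pixels"][150:240,300:460]; b=vision.read_camera("top")["pixels"][180:250,180:310]
a=cv2.resize(a,(800,450),interpolation=2)[:, :430]; b=cv2.resize(b,(780,420),interpolation=2)
cv2.imwrite("pics/a.png",cv2.resize(a,(430,450))); cv2.imwrite("pics/b.png",b)
E
```

```text
(no output)
```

View pics/a.png

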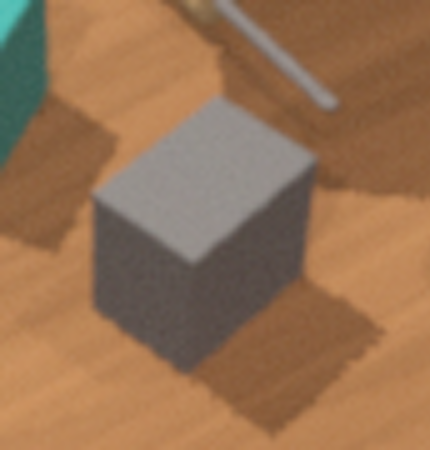

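View pics/b.png

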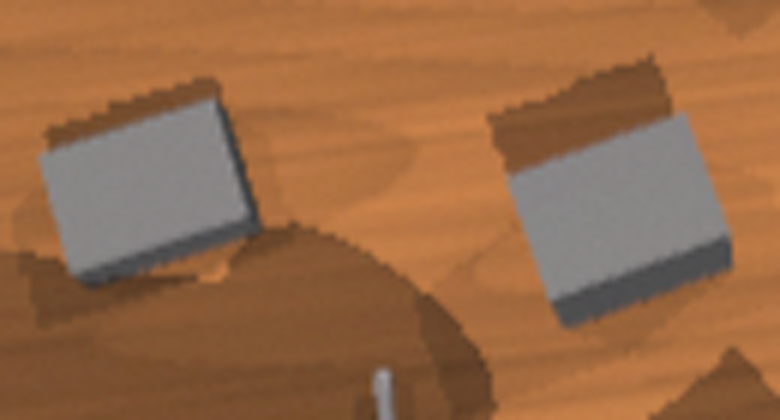

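The crops confirm it: the tall closed-top box at top (283,214) is the deep pocket, and its neighbour is about half as tall. Next I compute the poses.

```bash
python3 - <<'E'
from h import *
s=vision.read_camera("scene"); t=vision.read_camera("top")
def rep(n,P):
    P=P[:,:2]; e=np.diff(np.r_[P,P[:1]],axis=0)
    print(n,"c",P.mean(0).round(4),"len",np.linalg.norm(e,axis=1).round(4),"ang",np.degrees(np.arctan2(e[:,1],e[:,0])).round(1)%180)
rep("deep scene",ray(s,np.array([(220,98),(316,158),(193,262),(94,193)])/5+[300,150],.062))
rep("deep top",ray(t,np.array([(510,176),(688,115),(730,237),(553,300)])/6+180,.062))
rep("shal",ray(t,np.array([(40,157),(213,98),(255,217),(78,277)])/6+180,.028))
# pad by colour
im=np.ascontiguousarray(t["pixels"]); hsv=cv2.cvtColor(im,cv2.COLOR_BGR2HSV)
print(hsv[150:200:10,420].tolist(),hsv[240,430],hsv[120,430])
for sg in(1,):
    m=(cv2.GaussianBlur(hsv,(9,9),0)[...,2]>190).astype(np.uint8)
    m=cv2.morphologyEx(m,cv2.MORPH_CLOSE,np.ones((7,7)))
    n,l,st,c=cv2.connectedComponentsWithStats(m); k=l[178,420]; print(st[k])
    cn=max(cv2.findContours((l==k).astype(np.uint8),0,2)[0],key=cv2.contourArea)
    q=cv2.approxPolyDP(cv2.convexHull(cn),8,True)[:,0]; print(q.tolist())
    if len(q)==4: rep("pad top",ray(t,q,.006))
rep("pad hand",ray(t,[(363,140),(467,135),(478,214),(370,221)],.006))
E
```

```text
deep scene c [0.5365 0.0969] len [0.0438 0.0651 0.0452 0.0645] ang [ 13.3 103.1  12.6 101.8]
deep top c [0.5306 0.0953] len [0.0648 0.0454 0.0639 0.046 ] ang [102.   11.3 102.4  12.4]
shal c [0.5674 0.2631] len [0.0646 0.047  0.0653 0.0466] ang [102.2  14.  101.9  13.1]
[[14, 135, 191], [14, 134, 196], [14, 138, 215], [13, 135, 208], [15, 134, 222]] [ 13 160 180] [ 13 162 195]
[  308   116   237   108 12621]
[[544, 121], [519, 178], [476, 214], [311, 220], [308, 148], [325, 124]]
pad hand c [ 0.589  -0.2144] len [0.2383 0.1848 0.2366 0.1885] ang [ 85.4 174.8  86.2 175.3]
```

```bash
python3 -c "
from h import *
snap('top','pad.png',(350,120,490,230),5)"
```

```text
(no output)
```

View pics/pad.png

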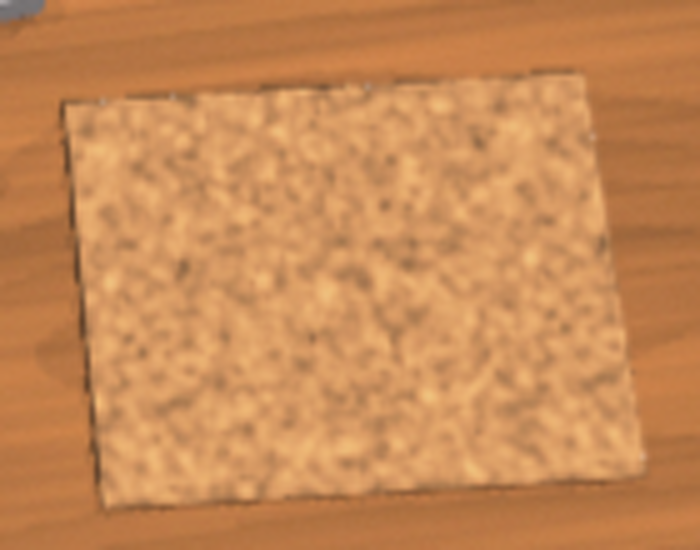

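Cork pad corners in the crop are at (65,101), (582,72), (645,478) and (105,507). I'll write a planner that turns a target pose into rows.

```bash
cat >> h.py <<'E'
def pose(c,yaw,lean,back):
    "TCP `back` mm behind point c along approach; tool y at heading yaw, approach leaning by lean (deg) toward heading yaw+90"
    r=R.from_euler('z',yaw,degrees=True)*R.from_euler('z',90,degrees=True)*R.from_euler('x',180,degrees=True)*R.from_euler('y',lean,degrees=True)
    return np.array(c)-r.as_matrix()[:,2]*back/1000, r
def rows(p,r,N,p0=None,r0=None):
    st=manip.state(); p0=st["position"] if p0 is None else p0; r0=R.from_rotvec(st["tcp_rot"]) if r0 is None else r0
    w=(r0.inv()*r).as_rotvec()/N; d=(p-p0)/N; out=[]
    for k in range(N):
        out.append(np.r_[(r0*R.from_rotvec(w*k)).inv().apply(d)/.03,w/.15].round(2))
    print(str([o.tolist() for o in out]).replace(" ",""),"max",np.abs(out).max())
E
python3 - <<'E'
from h import *
print([a for a in dir(manip) if a[0]!='_'])
s=vision.read_camera("top")
P=ray(s,np.array([(65,101),(582,72),(645,478),(105,507)])/5+[350,120],.006)[:,:2];e=np.diff(np.r_[P,P[:1]],axis=0)
print(P.mean(0),np.linalg.norm(e,axis=1),np.degrees(np.arctan2(e[:,1],e[:,0]))%180)
p,r=pose([.5335,.096,.031],12.2,-45,95); print(p,r.as_matrix().round(2).tolist())
rows(p,r,24)
E
```

```text
['Unreachable', 'close_job', 'grip_depth', 'state']
[ 0.58803599 -0.21496743] [0.23716848 0.19000928 0.23615559 0.18904878] [ 85.83862678 175.68609175  85.60558761 175.9928884 ]
[0.51930423 0.16165805 0.09817514] [[-0.15, 0.98, 0.15], [0.69, 0.21, -0.69], [-0.71, 0.0, -0.71]]
[[-0.55,-0.35,0.18,0.1,-0.2,0.24],[-0.56,-0.33,0.21,0.1,-0.2,0.24],[-0.56,-0.31,0.23,0.1,-0.2,0.24],[-0.57,-0.28,0.25,0.1,-0.2,0.24],[-0.57,-0.26,0.27,0.1,-0.2,0.24],[-0.57,-0.23,0.29,0.1,-0.2,0.24],[-0.57,-0.21,0.31,0.1,-0.2,0.24],[-0.57,-0.18,0.33,0.1,-0.2,0.24],[-0.56,-0.16,0.35,0.1,-0.2,0.24],[-0.56,-0.13,0.37,0.1,-0.2,0.24],[-0.55,-0.11,0.39,0.1,-0.2,0.24],[-0.54,-0.08,0.41,0.1,-0.2,0.24],[-0.53,-0.06,0.43,0.1,-0.2,0.24],[-0.52,-0.03,0.44,0.1,-0.2,0.24],[-0.5,-0.01,0.46,0.1,-0.2,0.24],[-0.49,0.02,0.47,0.1,-0.2,0.24],[-0.47,0.04,0.49,0.1,-0.2,0.24],[-0.46,0.07,0.5,0.1,-0.2,0.24],[-0.44,0.09,0.51,0.1,-0.2,0.24],[-0.42,0.11,0.52,0.1,-0.2,0.24],[-0.4,0.14,0.54,0.1,-0.2,0.24],[-0.38,0.16,0.54,0.1,-0.2,0.24],[-0.36,0.18,0.55,0.1,-0.2,0.24],[-0.33,0.2,0.56,0.1,-0.2,0.24]] max 0.57
```

Call:
jog_arm([
  [-0.55,-0.35,0.18,0.1,-0.2,0.24],
  [-0.56,-0.33,0.21,0.1,-0.2,0.24],
  [-0.56,-0.31,0.23,0.1,-0.2,0.24],
  [-0.57,-0.28,0.25,0.1,-0.2,0.24],
  [-0.57,-0.26,0.27,0.1,-0.2,0.24],
  [-0.57,-0.23,0.29,0.1,-0.2,0.24],
  [-0.57,-0.21,0.31,0.1,-0.2,0.24],
  [-0.57,-0.18,0.33,0.1,-0.2,0.24],
  [-0.56,-0.16,0.35,0.1,-0.2,0.24],
  [-0.56,-0.13,0.37,0.1,-0.2,0.24],
  [-0.55,-0.11,0.39,0.1,-0.2,0.24],
  [-0.54,-0.08,0.41,0.1,-0.2,0.24],
], hand=0, grip_force=30)

```text
clock: 1.6
position: [0.3955, 0.3622, 0.1649]
tcp_rot: [1.206, 2.538, -0.361]
force: [1.1, 0.6, -0.3]
opening: 0.993
gripper_force: 0.0
```

Call:
jog_arm([
  [-0.53,-0.06,0.43,0.1,-0.2,0.24],
  [-0.52,-0.03,0.44,0.1,-0.2,0.24],
  [-0.5,-0.01,0.46,0.1,-0.2,0.24],
  [-0.49,0.02,0.47,0.1,-0.2,0.24],
  [-0.47,0.04,0.49,0.1,-0.2,0.24],
  [-0.46,0.07,0.5,0.1,-0.2,0.24],
  [-0.44,0.09,0.51,0.1,-0.2,0.24],
  [-0.42,0.11,0.52,0.1,-0.2,0.24],
  [-0.4,0.14,0.54,0.1,-0.2,0.24],
  [-0.38,0.16,0.54,0.1,-0.2,0.24],
  [-0.36,0.18,0.55,0.1,-0.2,0.24],
  [-0.33,0.2,0.56,0.1,-0.2,0.24],
])

```text
clock: 2.8
position: [0.5191, 0.1615, 0.0972]
tcp_rot: [1.55, 1.914, -0.641]
force: [0.9, 0.4, 0.5]
opening: 0.998
gripper_force: 0.0
```

```bash
python3 - <<'E'
from h import *
st=manip.state(); print(st["position"],st["qpos"].round(2),manip.grip_depth)
p,r=pose([.5335,.096,.031],12.2,-45,95); print(p-st["position"],np.degrees((R.from_rotvec(st["tcp_rot"]).inv()*r).as_rotvec()))
d=snap("scene","c.png",(240,60,480,240),3)
# measure from both views again
rows(*pose([.5335,.096,.031],12.2,-45,4),6)
E
```

```text
[0.5190578  0.16145906 0.09721171] [ 0.55  0.45  1.78 -0.75  1.32  0.69] 0.0187
[0.00024643 0.000199   0.00096343] [-0.38768319 -0.36030148 -0.04388209]
[[-0.0,0.01,0.49,-0.01,-0.0,-0.0],[-0.0,0.01,0.49,-0.01,-0.0,-0.0],[-0.0,0.01,0.49,-0.01,-0.0,-0.0],[-0.0,0.0,0.49,-0.01,-0.0,-0.0],[-0.0,0.0,0.49,-0.01,-0.0,-0.0],[-0.0,0.0,0.49,-0.01,-0.0,-0.0]] max 0.49
```

View pics/c.png

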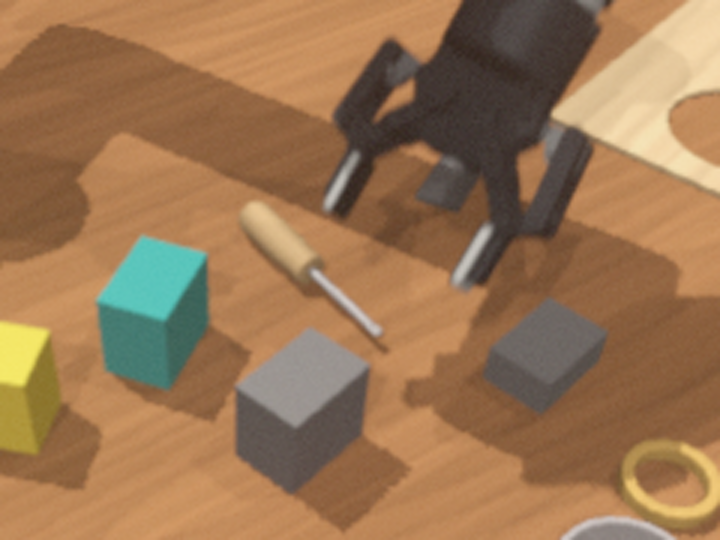

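The gripper is behind the grey pocket at crop (300,410), aligned with it, with the shallow pocket at (545,355) clear. I'll advance and close.

Call:
jog_arm([
  [0,0.01,0.5,-0.01,0,0],
  [0,0.01,0.5,-0.01,0,0],
  [0,0.01,0.5,-0.01,0,0],
  [0,0,0.5,-0.01,0,0],
  [0,0,0.5,-0.01,0,0],
  [0,0,0.5,-0.01,0,0],
  [0,0,0,0,0,0],
  [0,0,0,0,0,0],
])

```text
clock: 3.65
position: [0.5323, 0.0998, 0.0329]
tcp_rot: [1.544, 1.917, -0.633]
force: [0.9, -0.4, 0.4]
opening: 0.999
gripper_force: 0.0
```

Call:
jog_arm([
  [0,0,0,0,0,0],
  [0,0,0,0,0,0],
  [0,0,0,0,0,0],
  [0,0,0,0,0,0],
  [0,0,0,0,0,0],
  [0,0,0,0,0,0],
  [0,0,0,0,0,0],
  [0,0,0,0,0,0],
  [0,0,0,0,0,0],
  [0,0,0,0,0,0],
], hand=1, grip_force=30)

```text
clock: 4.65
position: [0.533, 0.1009, 0.0339]
tcp_rot: [1.543, 1.916, -0.63]
force: [-1.6, 5.2, 5.5]
opening: 0.535
gripper_force: 31.4
```

```bash
python3 - <<'E'
from h import *
st=manip.state(); print(st["position"],st["qpos"].round(2),manip.grip_depth)
p,r=pose([.5335,.096,.031],12.2,-45,4); print(p-st["position"],np.degrees((R.from_rotvec(st["tcp_rot"]).inv()*r).as_rotvec()))
d=snap("scene","d.png",(240,60,480,240),3)
E
```

```text
[0.53303588 0.10090881 0.03391366] [ 0.44  0.51  1.85 -0.84  1.16  0.73] 0.0187
[-1.33593624e-04 -2.14426435e-03 -8.52368273e-05] [ 0.21476174 -0.41262535  0.01964191]
```

View pics/d.png

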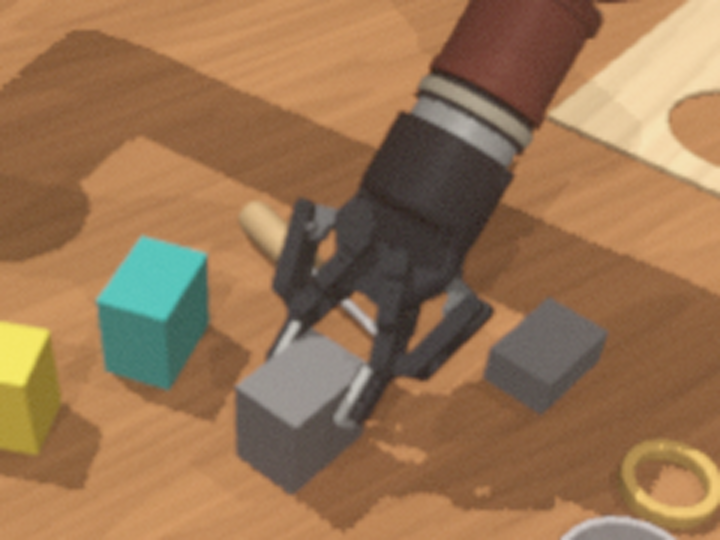

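The pocket is gripped (opening 0.535 ≈ 46 mm). Next: lift, then travel while turning to the pad.

```bash
cat >> h.py <<'E'
import json
def tool0():
    st=manip.state(); return st["position"],R.from_rotvec(st["tcp_rot"])
def head(r): y=r.as_matrix()[:,1]; return np.degrees(np.arctan2(y[1],y[0]))
def boxtarget(C,Rb): # tool pose for box centre C, box rot Rb
    g=json.load(open("g.json")); r=Rb*R.from_rotvec(g["rel"]); return np.array(C)-r.apply(g["off"]),r
YAW=-4.2; PAD=np.array([.588,-.215])
def Rbox(k): return R.from_euler('z',YAW,degrees=True)*R.from_euler('x',90*k,degrees=True)
E
python3 - <<'E'
from h import *
p,r=tool0(); print(head(r),r.as_matrix()[2,1])
off=r.inv().apply(np.array([.534,.0962,.031])-p); off[1]=0; print(off)
Rb0=R.from_euler('z',head(r),degrees=True)
json.dump(dict(off=off.tolist(),rel=(Rb0.inv()*r).as_rotvec().tolist()),open("g.json","w"))
p1=p+[0,0,.12]; rows(p1,r,6)
q=boxtarget([*PAD,.16],Rbox(1)); print(q[0],q[1].as_matrix()[:,2])
rows(*q,18,p1,r)
E
```

```text
12.364058038404206 0.002404233780314846
[-0.00138964  0.          0.00543053]
[[-0.47,0.0,-0.47,0.0,0.0,0.0],[-0.47,0.0,-0.47,0.0,0.0,0.0],[-0.47,0.0,-0.47,0.0,0.0,0.0],[-0.47,0.0,-0.47,0.0,0.0,0.0],[-0.47,0.0,-0.47,0.0,0.0,0.0],[-0.47,0.0,-0.47,0.0,0.0,0.0]] max 0.47
[ 0.58778126 -0.21788375  0.16480186] [ 0.05386672  0.71014575 -0.70199102]
[[-0.44,-0.03,0.41,0.0,0.58,0.12],[-0.47,-0.02,0.37,0.0,0.58,0.12],[-0.5,-0.01,0.32,0.0,0.58,0.12],[-0.53,-0.0,0.28,0.0,0.58,0.12],[-0.55,0.01,0.23,0.0,0.58,0.12],[-0.57,0.02,0.18,0.0,0.58,0.12],[-0.58,0.03,0.13,0.0,0.58,0.12],[-0.59,0.04,0.08,0.0,0.58,0.12],[-0.6,0.05,0.03,0.0,0.58,0.12],[-0.6,0.06,-0.02,0.0,0.58,0.12],[-0.59,0.07,-0.07,0.0,0.58,0.12],[-0.58,0.08,-0.12,0.0,0.58,0.12],[-0.57,0.09,-0.17,0.0,0.58,0.12],[-0.55,0.1,-0.22,0.0,0.58,0.12],[-0.52,0.11,-0.27,0.0,0.58,0.12],[-0.5,0.12,-0.31,0.0,0.58,0.12],[-0.47,0.13,-0.35,0.0,0.58,0.12],[-0.43,0.14,-0.39,0.0,0.58,0.12]] max 0.6
```

Call:
jog_arm([
  [-0.47,0,-0.47,0,0,0],
  [-0.47,0,-0.47,0,0,0],
  [-0.47,0,-0.47,0,0,0],
  [-0.47,0,-0.47,0,0,0],
  [-0.47,0,-0.47,0,0,0],
  [-0.47,0,-0.47,0,0,0],
])

```text
clock: 5.3
position: [0.5315, 0.0987, 0.1523]
tcp_rot: [1.544, 1.918, -0.635]
force: [0.1, 0.4, -1.0]
opening: 0.534
gripper_force: 30.9
```

Call:
jog_arm([
  [-0.44,-0.03,0.41,0,0.58,0.12],
  [-0.47,-0.02,0.37,0,0.58,0.12],
  [-0.5,-0.01,0.32,0,0.58,0.12],
  [-0.53,0,0.28,0,0.58,0.12],
  [-0.55,0.01,0.23,0,0.58,0.12],
  [-0.57,0.02,0.18,0,0.58,0.12],
  [-0.58,0.03,0.13,0,0.58,0.12],
  [-0.59,0.04,0.08,0,0.58,0.12],
  [-0.6,0.05,0.03,0,0.58,0.12],
])

```text
clock: 6.2
position: [0.5588, -0.0606, 0.1573]
tcp_rot: [2.124, 2.273, 0.083]
force: [-0.9, -0.3, -1.8]
opening: 0.535
gripper_force: 30.9
```

Call:
jog_arm([
  [-0.6,0.06,-0.02,0,0.58,0.12],
  [-0.59,0.07,-0.07,0,0.58,0.12],
  [-0.58,0.08,-0.12,0,0.58,0.12],
  [-0.57,0.09,-0.17,0,0.58,0.12],
  [-0.55,0.1,-0.22,0,0.58,0.12],
  [-0.52,0.11,-0.27,0,0.58,0.12],
  [-0.5,0.12,-0.31,0,0.58,0.12],
  [-0.47,0.13,-0.35,0,0.58,0.12],
  [-0.43,0.14,-0.39,0,0.58,0.12],
  [0,0,0,0,0,0],
])

```text
clock: 7.2
position: [0.5848, -0.2227, 0.1576]
tcp_rot: [-1.83, -1.681, -0.768]
force: [0.6, -0.4, -1.0]
opening: 0.535
gripper_force: 31.0
```

```bash
python3 - <<'E'
from h import *
p,r=tool0(); q=boxtarget([*PAD,.16],Rbox(1)); print(q[0]-p,np.degrees((r.inv()*q[1]).as_rotvec()),manip.state()["qpos"].round(2))
rows(*boxtarget([*PAD,.047],Rbox(1)),6)
snap("scene","e.png",(60,100,380,340),2.5)
E
```

```text
[0.00300327 0.00481219 0.00723458] [-0.07409357 -0.52480113 -0.56464447] [-0.76  0.57  1.47  0.59  1.66 -0.79]
[[-0.4,0.02,0.43,-0.0,-0.01,-0.01],[-0.4,0.02,0.43,-0.0,-0.01,-0.01],[-0.4,0.02,0.43,-0.0,-0.01,-0.01],[-0.4,0.02,0.43,-0.0,-0.01,-0.01],[-0.4,0.02,0.43,-0.0,-0.01,-0.01],[-0.4,0.02,0.43,-0.0,-0.01,-0.01]] max 0.43
```

View pics/e.png

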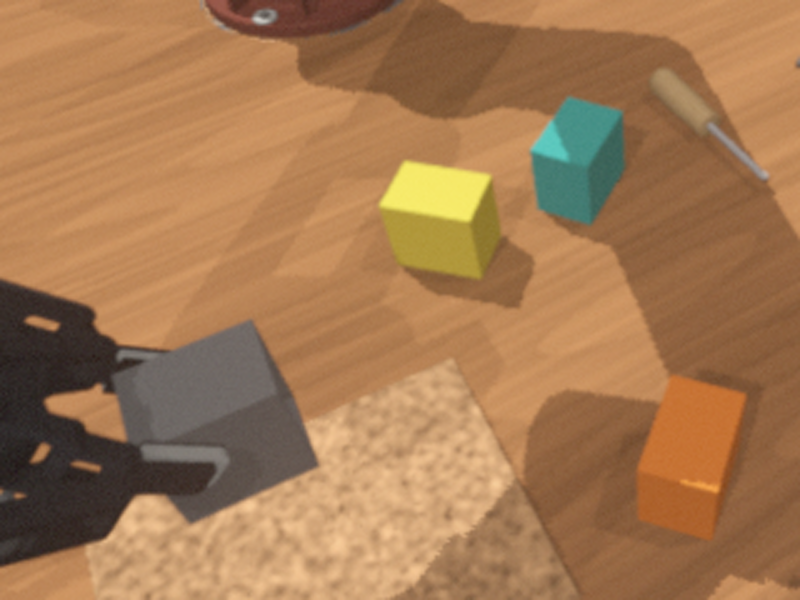

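The picture shows the pocket held on its side above the pad, around (215,420), clear of the yellow and orange ones. I'll lower it.

Call:
jog_arm([
  [-0.4,0.02,0.43,0,-0.01,-0.01],
  [-0.4,0.02,0.43,0,-0.01,-0.01],
  [-0.4,0.02,0.43,0,-0.01,-0.01],
  [-0.4,0.02,0.43,0,-0.01,-0.01],
  [-0.4,0.02,0.43,0,-0.01,-0.01],
  [-0.4,0.02,0.43,0,-0.01,-0.01],
  [0,0,0,0,0,0],
  [0,0,0,0,0,0],
  [0,0,0,0,0,0],
])

```text
clock: 8.15
position: [0.5914, -0.2152, 0.0575]
tcp_rot: [-1.826, -1.707, -0.767]
force: [-0.7, -0.9, -1.1]
opening: 0.536
gripper_force: 30.9
```

```bash
python3 - <<'E'
from h import *
p,r=tool0(); q=boxtarget([*PAD,.047],Rbox(1)); print(q[0]-p,np.degrees((r.inv()*q[1]).as_rotvec()))
rows(*boxtarget([*PAD,.039],Rbox(1)),5)
E
```

```text
[-0.00357663 -0.00273071 -0.00572912] [0.00794366 0.16159642 0.464054  ]
[[-0.08,-0.02,0.05,0.0,0.0,0.01],[-0.08,-0.02,0.05,0.0,0.0,0.01],[-0.08,-0.02,0.05,0.0,0.0,0.01],[-0.08,-0.02,0.05,0.0,0.0,0.01],[-0.08,-0.02,0.05,0.0,0.0,0.01]] max 0.08
```

Call:
jog_arm([
  [-0.08,-0.02,0.05,0,0,0.01],
  [-0.08,-0.02,0.05,0,0,0.01],
  [-0.08,-0.02,0.05,0,0,0.01],
  [-0.08,-0.02,0.05,0,0,0.01],
  [-0.07,-0.02,0.04,0,0,0.01],
  [0,0,0,0,0,0],
  [0,0,0,0,0,0],
  [0,0,0,0,0,0],
  [0,0,0,0,0,0],
])

```text
clock: 9.05
position: [0.5876, -0.2175, 0.0434]
tcp_rot: [-1.831, -1.698, -0.763]
force: [1.1, -0.5, -1.7]
opening: 0.534
gripper_force: 31.1
```

```bash
python3 - <<'E'
from h import *
p,r=tool0(); q=boxtarget([*PAD,.039],Rbox(1)); print(q[0]-p,np.degrees((r.inv()*q[1]).as_rotvec()),manip.state()["force"],manip.state()["wrist_torque"])
E
```

```text
[ 0.00016985 -0.00036791  0.00042518] [-0.05380749  0.12663578 -0.01317476] [ 1.07112615 -0.48783594 -1.67171179] [-0.4501501   0.04712364 -0.00839377]
```

Call:
jog_arm([
  [-0.024,0,0.024,0,0,0],
  [-0.024,0,0.024,0,0,0],
  [0,0,0,0,0,0],
  [0,0,0,0,0,0],
  [0,0,0,0,0,0],
])

```text
clock: 9.55
position: [0.5877, -0.2176, 0.0424]
tcp_rot: [-1.83, -1.698, -0.764]
force: [-1.2, -1.7, 4.9]
opening: 0.53
gripper_force: 31.4
```

Contact. I'll release and back out along the tool, then measure.

Call:
jog_arm([
  [0,0,0,0,0,0],
  [0,0,0,0,0,0],
  [0,0,0,0,0,0],
  [0,0,0,0,0,0],
  [0,0,0,0,0,0],
  [0,0,0,0,0,0],
  [0,0,0,0,0,0],
  [0,0,0,0,0,0],
], hand=0)

```text
clock: 10.35
position: [0.5875, -0.2175, 0.0412]
tcp_rot: [-1.831, -1.698, -0.763]
force: [0.3, -0.3, -0.7]
opening: 1.002
gripper_force: 0.0
```

Call:
jog_arm([
  [0,0,-0.3,0,0,0],
  [0,0,-0.5,0,0,0],
  [0,0,-0.6,0,0,0],
  [0,0,-0.6,0,0,0],
  [0,0,-0.6,0,0,0],
  [0,0,-0.6,0,0,0],
  [0,0,-0.6,0,0,0],
  [0,0,-0.4,0,0,0],
  [0,0,0,0,0,0],
])

```text
clock: 11.25
position: [0.5815, -0.3091, 0.1318]
tcp_rot: [-1.834, -1.7, -0.764]
force: [0.4, -0.4, 0.8]
opening: 1.001
gripper_force: 0.0
```

```bash
python3 - <<'E'
from h import *
a=snap("scene","f.png",(80,180,380,390),1)["pixels"]; t=vision.read_camera("top")["pixels"]
A=cv2.resize(a[250:390,120:320],(800,560),interpolation=2)
A=cv2.resize(A,(480,336)); B=cv2.resize(t[130:230,355:485],(442,340),interpolation=2)[:, :310]
cv2.imwrite("pics/f.png",np.hstack([A,B[:336]]))
# plan: up over the pocket and lean to -45, 95 mm back
p,r=tool0(); C=[*PAD,.039]
print(manip.state()["qpos"].round(2))
m=pose(C,YAW,0,-0); mid=(np.array([*PAD,.20]),m[1]); rows(*mid,10); 
rows(*pose(C,YAW,-45,110),10,*mid)
E
```

```text
[-0.84  0.7   1.33  0.54  1.71 -0.85]
[[0.38,0.0,0.05,-0.0,-0.53,-0.0],[0.39,0.0,0.02,-0.0,-0.53,-0.0],[0.39,0.0,-0.01,-0.0,-0.53,-0.0],[0.38,0.0,-0.04,-0.0,-0.53,-0.0],[0.38,0.0,-0.07,-0.0,-0.53,-0.0],[0.37,0.0,-0.1,-0.0,-0.53,-0.0],[0.36,0.0,-0.13,-0.0,-0.53,-0.0],[0.35,0.0,-0.16,-0.0,-0.53,-0.0],[0.34,0.0,-0.18,-0.0,-0.53,-0.0],[0.32,0.0,-0.21,-0.0,-0.53,-0.0]] max 0.53
[[0.26,-0.0,0.28,-0.0,-0.52,-0.0],[0.28,-0.0,0.26,-0.0,-0.52,-0.0],[0.3,-0.0,0.23,-0.0,-0.52,-0.0],[0.32,-0.0,0.21,-0.0,-0.52,-0.0],[0.33,-0.0,0.18,-0.0,-0.52,-0.0],[0.35,-0.0,0.16,-0.0,-0.52,-0.0],[0.36,-0.0,0.13,-0.0,-0.52,-0.0],[0.37,-0.0,0.1,-0.0,-0.52,-0.0],[0.37,-0.0,0.07,-0.0,-0.52,-0.0],[0.38,-0.0,0.04,-0.0,-0.52,-0.0]] max 0.52
```

View pics/f.png

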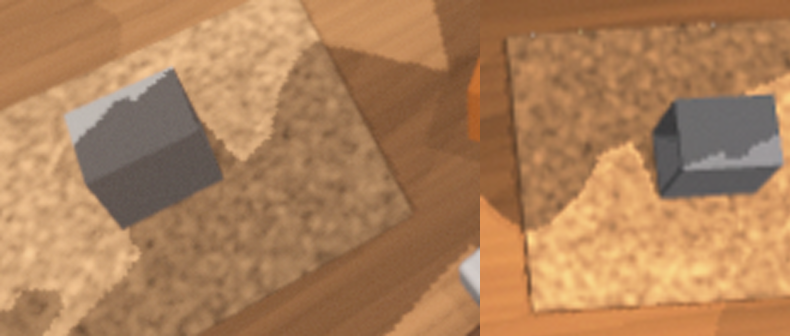

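The pocket lies on its side on the pad, released, with its mouth toward +y (left in the top view, composite (668,150)). Measuring its centre:

```bash
python3 - <<'E'
from h import *
s=vision.read_camera("scene"); t=vision.read_camera("top")
for n,P in(("scene",ray(s,np.array([(67,114),(175,69),(197,127),(90,180)])/2.4+[120,250],.072)),("top",ray(t,(np.array([(680,99),(772,96),(781,164),(684,169)])-[480,0])/3.4+[355,130],.072))):
    P=P[:,:2]; e=np.diff(np.r_[P,P[:1]],axis=0)
    print(n,P.mean(0).round(4),np.linalg.norm(e,axis=1).round(4),np.degrees(np.arctan2(e[:,1],e[:,0])).round(1)%180)
E
```

```text
scene [ 0.5903 -0.2146] [0.061  0.0409 0.059  0.0444] [ 83.6 175.   86.9 177.6]
top [ 0.5855 -0.2161] [0.0568 0.0438 0.0593 0.045 ] [ 84.4 175.4  85.5 172.2]
```

Call:
jog_arm([
  [0.38,0,0.05,0,-0.53,0],
  [0.39,0,0.02,0,-0.53,0],
  [0.39,0,-0.01,0,-0.53,0],
  [0.38,0,-0.04,0,-0.53,0],
  [0.38,0,-0.07,0,-0.53,0],
  [0.37,0,-0.1,0,-0.53,0],
  [0.36,0,-0.13,0,-0.53,0],
  [0.35,0,-0.16,0,-0.53,0],
  [0.34,0,-0.18,0,-0.53,0],
  [0.32,0,-0.21,0,-0.53,0],
])

```text
clock: 12.45
position: [0.5873, -0.2141, 0.2]
tcp_rot: [2.3, 2.135, -0.01]
force: [0.1, -0.1, -0.5]
opening: 0.997
gripper_force: 0.0
```

Call:
jog_arm([
  [0.26,0,0.28,0,-0.52,0],
  [0.28,0,0.26,0,-0.52,0],
  [0.3,0,0.23,0,-0.52,0],
  [0.32,0,0.21,0,-0.52,0],
  [0.33,0,0.18,0,-0.52,0],
  [0.35,0,0.16,0,-0.52,0],
  [0.36,0,0.13,0,-0.52,0],
  [0.37,0,0.1,0,-0.52,0],
  [0.37,0,0.07,0,-0.52,0],
  [0.38,0,0.04,0,-0.52,0],
  [0,0,0,0,0,0],
  [0,0,0,0,0,0],
])

```text
clock: 13.65
position: [0.5928, -0.1369, 0.1157]
tcp_rot: [1.834, 1.707, -0.762]
force: [0.8, -0.3, 0.2]
opening: 1.002
gripper_force: 0.0
```

```bash
python3 - <<'E'
from h import *
p,r=tool0(); C=[*PAD,.039];q=pose(C,YAW,-45,110); print(q[0]-p,np.degrees((r.inv()*q[1]).as_rotvec()),manip.state()["qpos"].round(2))
rows(*pose(C,YAW,-45,4),7)
E
```

```text
[ 0.00094612 -0.0004831   0.00109982] [-0.18517023 -0.08975287  0.15646831] [ 0.01  0.44  1.75 -0.85  1.2   0.51]
[[-0.01,0.01,0.5,-0.0,-0.0,0.0],[-0.01,0.01,0.5,-0.0,-0.0,0.0],[-0.01,0.01,0.5,-0.0,-0.0,0.0],[-0.01,0.01,0.5,-0.0,-0.0,0.0],[-0.01,0.01,0.5,-0.0,-0.0,0.0],[-0.01,0.01,0.5,-0.0,-0.0,0.0],[-0.01,0.0,0.5,-0.0,-0.0,0.0]] max 0.5
```

Call:
jog_arm([
  [-0.01,0.01,0.5,0,0,0],
  [-0.01,0.01,0.5,0,0,0],
  [-0.01,0.01,0.5,0,0,0],
  [-0.01,0.01,0.5,0,0,0],
  [-0.01,0.01,0.5,0,0,0],
  [-0.01,0.01,0.5,0,0,0],
  [-0.01,0,0.5,0,0,0],
  [0,0,0,0,0,0],
  [0,0,0,0,0,0],
])

```text
clock: 14.55
position: [0.5893, -0.2136, 0.0435]
tcp_rot: [1.836, 1.703, -0.761]
force: [1.0, 0.3, 1.6]
opening: 0.999
gripper_force: 0.0
```

Call:
jog_arm([
  [0,0,0,0,0,0],
  [0,0,0,0,0,0],
  [0,0,0,0,0,0],
  [0,0,0,0,0,0],
  [0,0,0,0,0,0],
  [0,0,0,0,0,0],
  [0,0,0,0,0,0],
  [0,0,0,0,0,0],
  [0,0,0,0,0,0],
  [0,0,0,0,0,0],
], hand=1, grip_force=30)

```text
clock: 15.55
position: [0.5903, -0.213, 0.0448]
tcp_rot: [1.835, 1.702, -0.759]
force: [-0.6, 4.2, 5.8]
opening: 0.534
gripper_force: 32.0
```

```bash
python3 - <<'E'
from h import *
s=vision.read_camera("scene")
P=ray(s,[(241,249),(289,337),(94,318)],.006)[:,:2]; print("pad scene",P.round(4),P[1:].mean(0),np.linalg.norm(np.diff(np.r_[P,P[:1]],axis=0),axis=1))
p,r=tool0(); print(p,head(r),r.as_matrix()[2,1],manip.state()["qpos"].round(2))
off=r.inv().apply(np.array([.588,-.215,.039])-p); print(off); off[1]=0
Rb=R.from_euler('z',head(r),degrees=True)*R.from_euler('x',90,degrees=True)
json.dump(dict(off=off.tolist(),rel=(Rb.inv()*r).as_rotvec().tolist()),open("g.json","w"))
p1=p+[0,0,.07]; rows(p1,r,4)
q=boxtarget([*PAD,.10],Rbox(2)); print(q[0]); rows(*q,16,p1,r)
E
```

```text
pad scene [[ 0.5197 -0.0951]
 [ 0.6921 -0.1053]
 [ 0.5083 -0.329 ]] [ 0.60022486 -0.21715569] [0.17274514 0.28950136 0.23419009]
[ 0.59022889 -0.21303997  0.04477259] -4.2937110917861165 0.00011528996789561541 [-0.11  0.54  1.78 -0.95  1.05  0.56]
[ 0.00257798 -0.00207655  0.0055834 ]
[[-0.41,0.0,-0.41,0.0,0.0,0.0],[-0.41,0.0,-0.41,0.0,0.0,0.0],[-0.41,0.0,-0.41,0.0,0.0,0.0],[-0.41,0.0,-0.41,0.0,0.0,0.0]] max 0.41
[ 0.58757658 -0.2207568   0.1021214 ]
[[0.01,-0.0,0.03,0.0,0.65,-0.0],[0.0,-0.0,0.03,0.0,0.65,-0.0],[0.0,-0.0,0.03,0.0,0.65,-0.0],[-0.0,-0.0,0.03,0.0,0.65,-0.0],[-0.01,-0.0,0.03,0.0,0.65,-0.0],[-0.01,-0.0,0.03,0.0,0.65,-0.0],[-0.01,-0.0,0.03,0.0,0.65,-0.0],[-0.01,-0.0,0.03,0.0,0.65,-0.0],[-0.02,-0.0,0.03,0.0,0.65,-0.0],[-0.02,-0.0,0.02,0.0,0.65,-0.0],[-0.02,-0.0,0.02,0.0,0.65,-0.0],[-0.02,-0.0,0.02,0.0,0.65,-0.0],[-0.03,-0.0,0.02,0.0,0.65,-0.0],[-0.03,-0.0,0.02,0.0,0.65,-0.0],[-0.03,-0.0,0.01,0.0,0.65,-0.0],[-0.03,-0.0,0.01,0.0,0.65,-0.0]] max 0.65
```

Call:
jog_arm([
  [-0.41,0,-0.41,0,0,0],
  [-0.41,0,-0.41,0,0,0],
  [-0.41,0,-0.41,0,0,0],
  [-0.41,0,-0.41,0,0,0],
  [0.01,0,0.03,0,0.65,0],
  [0,0,0.03,0,0.65,0],
  [0,0,0.03,0,0.65,0],
  [0,0,0.03,0,0.65,0],
  [-0.01,0,0.03,0,0.65,0],
  [-0.01,0,0.03,0,0.65,0],
  [-0.01,0,0.03,0,0.65,0],
  [-0.01,0,0.03,0,0.65,0],
])

```text
clock: 16.8
position: [0.5898, -0.2177, 0.1093]
tcp_rot: [2.301, 2.136, -0.001]
force: [0.4, -0.1, -1.6]
opening: 0.535
gripper_force: 31.1
```

Call:
jog_arm([
  [-0.02,0,0.03,0,0.65,0],
  [-0.02,0,0.02,0,0.65,0],
  [-0.02,0,0.02,0,0.65,0],
  [-0.02,0,0.02,0,0.65,0],
  [-0.03,0,0.02,0,0.65,0],
  [-0.03,0,0.02,0,0.65,0],
  [-0.03,0,0.01,0,0.65,0],
  [-0.03,0,0.01,0,0.65,0],
  [0,0,0,0,0,0],
  [0,0,0,0,0,0],
  [0,0,0,0,0,0],
])

```text
clock: 17.9
position: [0.5895, -0.2213, 0.1021]
tcp_rot: [-1.842, -1.71, -0.75]
force: [-0.7, -0.0, -1.4]
opening: 0.536
gripper_force: 31.1
```

```bash
python3 - <<'E'
from h import *
s=vision.read_camera("scene"); yd=np.array([.0732,.9973])
P=ray(s,[(240.8,244),(291.3,336.7)],.006)[:,:2]; print("pad scene",P.round(4),np.linalg.norm(P[1]-P[0]),P.mean(0)-.12*yd)
P=np.array([.589,-.215])
p,r=tool0(); q=boxtarget([*PAD,.10],Rbox(2)); print(q[0]-p,np.degrees((r.inv()*q[1]).as_rotvec()))
rows(*boxtarget([*P,.039],Rbox(2)),6)
E
```

```text
pad scene [[ 0.5104 -0.0909]
 [ 0.6936 -0.1024]] 0.18354685615869834 [ 0.59319208 -0.21630997]
[-0.00205228  0.00038936 -0.00016002] [0.04742891 0.73224904 0.01008082]
[[-0.24,-0.01,0.24,0.0,0.01,0.0],[-0.24,-0.01,0.24,0.0,0.01,0.0],[-0.24,-0.01,0.24,0.0,0.01,0.0],[-0.24,-0.01,0.24,0.0,0.01,0.0],[-0.24,-0.01,0.24,0.0,0.01,0.0],[-0.24,-0.01,0.24,0.0,0.01,0.0]] max 0.24
```

Call:
jog_arm([
  [-0.24,0,0.24,0,0.01,0],
  [-0.24,0,0.24,0,0.01,0],
  [-0.24,0,0.24,0,0.01,0],
  [-0.24,0,0.24,0,0.01,0],
  [-0.24,0,0.24,0,0.01,0],
  [-0.24,0,0.24,0,0.01,0],
  [0,0,0,0,0,0],
  [0,0,0,0,0,0],
  [0,0,0,0,0,0],
])

```text
clock: 18.85
position: [0.5888, -0.2218, 0.0396]
tcp_rot: [-1.835, -1.701, -0.758]
force: [-1.2, 0.9, -0.0]
opening: 0.534
gripper_force: 31.5
```

```bash
python3 - <<'E'
from h import *
P=np.array([.590,-.2153])
p,r=tool0(); q=boxtarget([*P,.037],Rbox(2)); print(q[0]-p,np.degrees((r.inv()*q[1]).as_rotvec()),manip.state()["force"])
rows(*q,3)
E
```

```text
[ 0.00078554  0.00073459 -0.00052743] [ 0.00861574  0.07013052 -0.12483973] [-1.20171496  0.9372184  -0.02171551]
[[0.0,0.01,0.01,0.0,0.0,-0.0],[0.0,0.01,0.01,0.0,0.0,-0.0],[0.0,0.01,0.01,0.0,0.0,-0.0]] max 0.01
```

Call:
jog_arm([
  [-0.024,0,0.024,0,0,0],
  [-0.02,0,0.02,0,0,0],
  [0,0,0,0,0,0],
  [0,0,0,0,0,0],
  [0,0,0,0,0,0],
])

```text
clock: 19.35
position: [0.5888, -0.2218, 0.0396]
tcp_rot: [-1.833, -1.701, -0.759]
force: [-2.3, 0.4, 6.1]
opening: 0.532
gripper_force: 32.0
```

Call:
jog_arm([
  [0,0,0,0,0,0],
  [0,0,0,0,0,0],
  [0,0,0,0,0,0],
  [0,0,0,0,0,0],
  [0,0,0,0,0,0],
  [0,0,0,0,0,0],
  [0,0,0,0,0,0],
  [0,0,0,0,0,0],
], hand=0)

```text
clock: 20.15
position: [0.589, -0.2219, 0.038]
tcp_rot: [-1.835, -1.701, -0.758]
force: [0.0, 0.2, -0.5]
opening: 1.002
gripper_force: 0.0
```

Call:
jog_arm([
  [0,0,-0.3,0,0,0],
  [0,0,-0.5,0,0,0],
  [0,0,-0.6,0,0,0],
  [0,0,-0.6,0,0,0],
  [0,0,-0.6,0,0,0],
  [0,0,-0.6,0,0,0],
  [0,0,-0.6,0,0,0],
  [0,0,-0.6,0,0,0],
  [0,0,-0.6,0,0,0],
  [0,0,0,0,0,0],
  [0,0,0,0,0,0],
])

```text
clock: 21.25
position: [0.5812, -0.328, 0.1444]
tcp_rot: [-1.836, -1.702, -0.759]
force: [1.0, 1.0, -0.7]
opening: 1.002
gripper_force: 0.0
```

```bash
python3 - <<'E'
from h import *
t=vision.read_camera("top")
cv2.imwrite("pics/g.png",cv2.resize(t["pixels"][120:230,350:490],(700,550),interpolation=2))
C=np.array([.590,-.2153]);r=R.from_euler('z',YAW,degrees=True).as_matrix()[:2,:2]
q=np.array([[23,33],[-23,33],[-23,-33],[23,-33]])/1000@r.T+C
print("expected rim px in crop",((proj(t,np.c_[q,np.full(4,.068)])-[350,120])*5).round().tolist())
E
```

```text
expected rim px in crop [[300.0, 189.0], [313.0, 294.0], [471.0, 285.0], [456.0, 181.0]]
```

View pics/g.png

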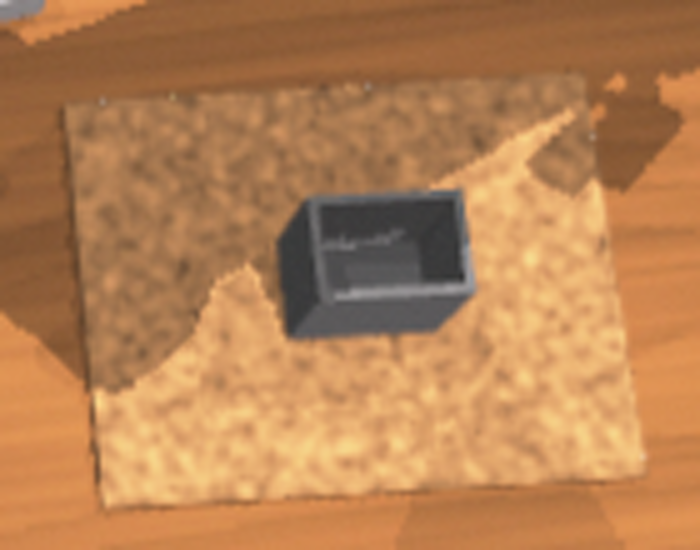

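The pocket stands mouth up at crop (390,250), square with the pad and about 3 mm from its middle. The gripper is clear of it, so I'm handing in.

```bash
python3 -c "
from h import *
print(manip.close_job())"
```

```text
the job is handed in; nothing more can be done
None
```

The deep pocket was set on its side on the pad, released, regripped and turned on over; it now stands mouth up about 3 mm from the pad's middle, long sides along the pad's, with the shallow pocket untouched, and I handed the job in at about 21 s.

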